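# Roll the code and open the tambour cabinet

## Robot

A 6-joint arm with a two-finger parallel gripper is mounted at the origin on a cart in front of the work surface, level with it; the furniture and walls round the work are solid. World frame = base frame: x ahead of the robot, y to its left, z up, the work surface at z = 0. Lengths are in mm, angles in degrees, forces in N, time in s.
With the tool pointing down it reaches from about 375 to 900 mm from the base axis. Payload 3.1 kg.
Tool frame: the origin (TCP) lies between the finger pads; the fingertips stand finger_overhang ahead of it and the grasp point (between the pads) lies 3 mm ahead of it (finger_overhang is the distance from the TCP to the fingertips, in mm); z points along the fingers, y is the line along which they close (so a half turn about z gives the same grasp; the last joint's range is limited). The gripper opens to 85 mm and grips with 20 to 120 N. Pads are 22 mm wide; open, the fingers measure 114 mm over their backs; the gripper's body (76 mm by 85 mm) begins 54 mm behind the grasp point. The pads swing forward as they close: fully open they stand 13 mm farther back than shut.
Start: joints at [61.221, 30.224, 82.088, -0, 67.689, -10.227], TCP at [198.816, 592.511, 253.31] pointing down, gripper open.
Joint ranges: [-176.69, 176.69], [-43.24, 126.21], [12.49, 139.97], [-82, 262], [0, 151.66], [-163.58, 163.58]. Speed limits (degrees/s): [159.86, 159.86, 180, 180, 180, 180].

## Interface

Orientations are given as a 3x3 rotation matrix whose columns are the frame's x, y, z axes.
In Python, from station import observe, read_camera, camera_model, finish_job, finger_overhang gives the robot as it stands.
- The arm moves only by the tool arm_command, never from a script. Its argument "deltas" is a list of rows, each an object with "grip": the opening in per cent of the stroke, from 0 (shut) to 100 (fully open); "travel": the shift along the tool's x, y, z in cm, a list of three; "dr": the turn, a rotation vector about the tool's x, y, z in degrees, a list of three. In form: [{"grip": grip, "travel": [x, y, z], "dr": [ax, ay, az]}, ...]. A call has 1 to 20 rows; each row shifts and turns the commanded pose from where the row before left it, along the tool's axes as they then stand; what a row does not reach is not made up. A row lasts 1/10 s, in which the tool goes at most 50 mm and 8.59 degrees, less where a joint would pass 70% of its speed; a pose out of reach is approached as far as the arm can. A call is refused whole if a number of a shift passes 5 or a number of a turn 8.59, either way. A call with a gripper value outside its range is refused whole. The fingers move at their own pace and stop on an object; "grip_force" is the grip in N (left out, the last holds). Time passes only in rows, so rows that do not move let the fingers close. It gives the time, the measured TCP pose, the force, the opening and the grip force at its end, in the units of the state.
- observe(): the state, without advancing time (a new reading comes with each control period).
- read_camera(name): name is "scene" or "top" or "wrist"; returns (picture, depth): 480x640x3 uint8, red, green, blue; 480x640 float32, mm along the optical axis (not along the pixel's ray), 0 where there is no reading.
- camera_model(name): a dict with "vfov" (degrees; the focal length in pixels is half the picture's height over the tangent of half this angle, whatever the lens; pixels are square), "cx", "cy" (the principal point, pixels), "T" (4x4, takes a point from camera to world coordinates). Camera axes: x right, y up, looking along -z (the intrinsics and any distortion apply to the point x, -y, -z); pixel columns grow to the right and rows downward; lengths in mm; the calibration is good to about 2 mm. A picture is of the moment at which its call begins: read the wrist's pose just before it. camera_model takes no time and is no camera call; for the wrist camera it gives the pose at the moment of the call.
- finish_job(): hands the job in; it is judged then, once.
The state is a dict: "clock": time; "joint_positions": joint angles; "qd": joint speeds; "joint_efforts": joint torques, N m; "eef_pos": TCP position; "tcp_rot": TCP orientation; "ft_force": force on the tool from outside, world axes, zero at the start; "ft_torque": the same for the moment, N m; "finger_gap": finger opening in mm; "finger_force": force on a finger pad.
Only numpy, scipy, OpenCV 4.12 (cv2) and the standard library are available. Lean on these libraries where they do the work, as an engineer would, in place of code of your own. Each camera call takes 0.05 s, during which the arm holds its last target. There are 200 camera calls.

## Task

Unlock the wooden roll-top cabinet: roll its three thumbwheels until, from left to right as seen from the robot, the faces with five, two and four dots look straight up. Then raise the slatted shutter by its pull until it stays fully open by itself; leave the other things on the desk where they are.

Things in the scene. Friction and masses are not known exactly. Their poses are not given: they have to be found in the camera images.
- cabinet: Wooden roll-top cabinet fixed to the desk, 328 mm deep (x), 260 mm wide (y), 180 mm high at the top of its half-round cheeks (radius 115 mm). Origin on the desk straight below the shutter's axis; x points to its back, y to its left as seen from the robot, z up. In front of the shutter, from x = -213 to -123 mm, lies a low wheel block 36 mm high from which three thumbwheels stand out at x = -168 mm, y = +80, +38 and -4 mm.
- wheel_left_axis (a point): Centre of the left thumbwheel, on its axle (along cabinet y), level with the block's flat top: the upper half stands out. White, 12 mm thick: rim radius 22 mm with 1 to 6 black dots every 60 degrees, and half-way between them six radial fins 4 mm thick out to radius 34 mm. 30 mm free between wheels. A fingertip set between two fins pushes the wheel without slip.
- wheel_middle_axis (a point): Centre of the middle thumbwheel, on its axle (along cabinet y), level with the block's flat top: the upper half stands out. White, 12 mm thick: rim radius 22 mm with 1 to 6 black dots every 60 degrees, and half-way between them six radial fins 4 mm thick out to radius 34 mm. 30 mm free between wheels. A fingertip set between two fins pushes the wheel without slip.
- wheel_right_axis (a point): Centre of the right thumbwheel, on its axle (along cabinet y), level with the block's flat top: the upper half stands out. White, 12 mm thick: rim radius 22 mm with 1 to 6 black dots every 60 degrees, and half-way between them six radial fins 4 mm thick out to radius 34 mm. 30 mm free between wheels. A fingertip set between two fins pushes the wheel without slip.
- wheel_left (a joint): Angle in rad of the left thumbwheel: (n-1) x 1.047 when its face with n dots looks straight up (0 = one dot, 1.047 = two ... 5.236 = six; repeats every 6.283, may be negative, turns endlessly). It grows as the top of the wheel rolls away from the robot (cabinet +x). Stays where it is left; friction about 0.04 N m, no detents.
- wheel_middle (a joint): Angle in rad of the middle thumbwheel: (n-1) x 1.047 when its face with n dots looks straight up (0 = one dot, 1.047 = two ... 5.236 = six; repeats every 6.283, may be negative, turns endlessly). It grows as the top of the wheel rolls away from the robot (cabinet +x). Stays where it is left; friction about 0.04 N m, no detents.
- wheel_right (a joint): Angle in rad of the right thumbwheel: (n-1) x 1.047 when its face with n dots looks straight up (0 = one dot, 1.047 = two ... 5.236 = six; repeats every 6.283, may be negative, turns endlessly). It grows as the top of the wheel rolls away from the robot (cabinet +x). Stays where it is left; friction about 0.04 N m, no detents.
- shutter (a joint): Angle of the shutter in rad: 0 closed, 1.42 fully open at its end stop; its front edge goes up and back as it grows. A hidden sprung bar lets it rise only while all three wheels show the code (each within about 0.25 rad; the bar then draws them to within 0.1); else it stops at once. Free, it weighs about 1.5 N at the pull; let go early it falls shut, beyond about 1 rad it falls open and stays.
- shutter_pull (a point): Grip point of the shutter's pull: a dark wooden plate 10 mm thick (cabinet y), 24 mm high, standing radially 38 mm out of the shutter's lower edge at cabinet y = -75 mm, level when closed (about 83 mm above the desk) and upright when open. The point lies on its mid-plane 14 mm in from its outer end and moves on an arc of radius 127 mm about shutter_axis, starting 0.14 rad above level on the robot's side.
- shutter_axis (a point): Point on the shutter's axis of rotation (along cabinet y) in the mid-plane of the pull, 65 mm above the desk. Fixed.
- dropper_bottle: Bystander: dropper bottle, 42 mm wide, 110 mm tall, origin under its centre. Stands left of the cabinet.
- cover_glass_box: Bystander: small clear box 38x38x21 mm, origin under its centre. In front of the wheel block.
- loupe: Bystander: folding loupe 26x54x15 mm, origin under its centre. Left of the wheel block.
- slide_carton: Bystander: white carton 84x106x24 mm, origin under its centre. Right of the cabinet.
- immersion_oil: Bystander: small brown bottle, 25 mm wide, 56 mm tall, origin under its centre. Right of the wheel block.

How it is judged:
By the outcome, as a careful person would: the job done as asked, in the order asked, and still so for the second after the job is handed in, with the robot touching nothing.
It also fails if it takes over 67 s, if anything falls off the work surface, if the arm or the gripper's body presses on something with over 40 N, if the wrist force passes 120 N, or if a joint passes its speed limit or range.

## Working session

There is one attempt and no reset: what is moved stays moved. The work goes in short steps, Python scripts to look and compute and a tool call to move; the robot and the scene stay as the last step left them, time stands still between calls to the robot, and variables do not carry over. Pictures are saved under pics/ and viewed, at most 10 in all, crops included, and the job is handed in when it is done.

Besides the shell and the picture viewer there is one more tool, called after "Emit:" as name(argument=value, ...), one argument or row to a line, values as JSON. arm_command: Moves the arm, as the interface text tells. Its arguments: {"type":"object","properties":{"deltas":{"type":"array"},"grip_force":{"type":"number"}},"required":["deltas"]}

```bash
mkdir -p pics; ls
python3 - <<'E'
from station import *
import cv2,numpy as np
print(finger_overhang); s=observe(); print(s)
for n in("top","scene"):
    p,d=read_camera(n); cv2.imwrite(f"pics/{n}0.png",p[:,:,::-1]); np.save(f"pics/{n}0.npy",d); m=camera_model(n); print(n,m)
print(camera_model("wrist"))
E
```

```text
pics
22.0
{'clock': 0.0, 'joint_positions': array([ 6.12212709e+01,  3.02778551e+01,  8.21562143e+01,  4.61217375e-04,
        6.76901198e+01, -1.02266309e+01]), 'qd': array([ 0.00910562,  0.03371538,  0.00281432, -0.05956153, -0.01123945,
       -0.00921374]), 'joint_efforts': array([-2.27277422e-03, -4.42346656e+01, -1.78021163e+01, -2.04105004e-04,
        8.51706311e-03,  2.99641464e-06]), 'eef_pos': array([198.4899806 , 591.93782553, 252.34644267]), 'tcp_rot': array([[-9.48033562e-01,  3.18168607e-01, -1.05002710e-03],
       [ 3.18170098e-01,  9.48031747e-01, -1.89620401e-03],
       [ 3.92146433e-04, -2.13175227e-03, -9.99997651e-01]]), 'ft_force': array([0.26107104, 0.26833638, 0.27472765]), 'ft_torque': array([-0.04958355, -0.05143787, -0.0367342 ]), 'finger_force': 0.0, 'finger_gap': 85.43900402873602}
top {'vfov': 47.74092265734915, 'cx': 320.1097964772662, 'cy': 241.3088279830606, 'T': array([[-1.63366303e-02,  9.96422858e-01, -8.29132185e-02,
         4.53300392e+02],
       [-9.99863530e-01, -1.60765655e-02,  3.80329599e-03,
        -3.31730116e+01],
       [ 2.45673127
[... 312 characters left out ...]
8.61586694e+01],
       [-8.08178571e-01,  4.23479276e-01, -4.09283155e-01,
        -4.06431678e+02],
       [-1.41077471e-02,  6.80831703e-01,  7.32304010e-01,
         7.20570326e+02],
       [ 0.00000000e+00,  0.00000000e+00,  0.00000000e+00,
         1.00000000e+00]])}
{'vfov': 60.496827391297906, 'cx': 320.4344847147341, 'cy': 232.17540014573956, 'T': array([[ 3.17509038e-01, -9.07164404e-01, -2.76117284e-01,
         1.29234184e+02],
       [ 9.48254029e-01,  3.03283641e-01,  9.39857901e-02,
         6.15553370e+02],
       [-1.51870800e-03, -2.91670665e-01,  9.56517599e-01,
         3.74572870e+02],
       [ 0.00000000e+00,  0.00000000e+00,  0.00000000e+00,
         1.00000000e+00]])}
```

View pics/top0.png

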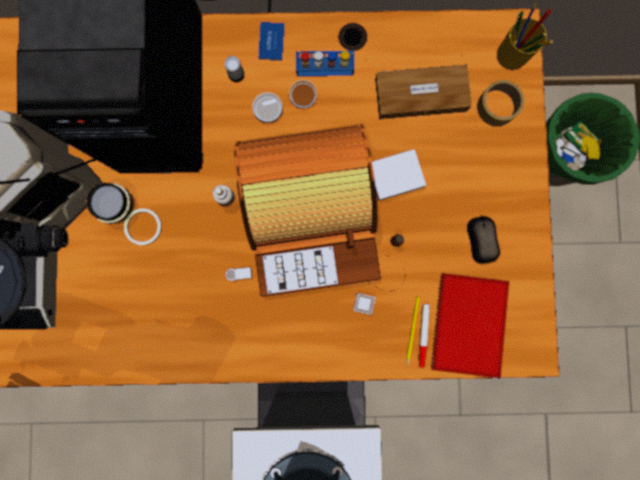

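View pics/scene0.png

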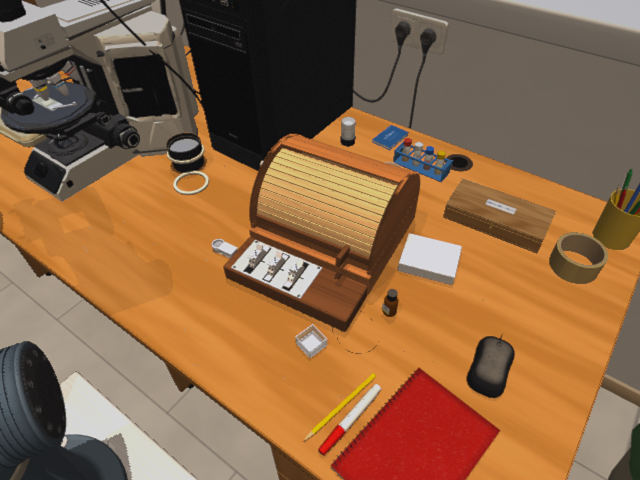

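The top view shows the block's corners at about (257,255), (376,240), (381,278) and (262,294), with the pull near (351,240). The scene view shows three wheels on a white plate at about (256,258), (275,267) and (294,276).

```bash
cat > h.py <<'E'
from station import *
import cv2,numpy as np
def ray(m,px):
    f=240/np.tan(np.radians(m["vfov"])/2); T=np.array(m["T"])
    px=np.atleast_2d(np.float64(px))
    d=np.c_[(px[:,0]-m["cx"])/f,-(px[:,1]-m["cy"])/f,-np.ones(len(px))]
    return T[:3,3],d@T[:3,:3].T
def cast(m,px,z):
    o,d=ray(m,px); return o+d*((z-o[2])/d[:,2])[:,None]
def proj(m,P):
    f=240/np.tan(np.radians(m["vfov"])/2); T=np.array(m["T"])
    q=(np.atleast_2d(P)-T[:3,3])@T[:3,:3]
    return np.c_[m["cx"]+f*q[:,0]/-q[:,2], m["cy"]+f*q[:,1]/q[:,2]]
E
python3 - <<'E'
from h import *
np.set_printoptions(precision=1,suppress=True)
m=camera_model("top")
p=cast(m,[(262,294),(381,278),(376,240)],36); print(p)
print(np.linalg.norm(np.diff(p,axis=0),axis=1))
y=(p[0]-p[1]);yaw=np.arctan2(-y[0],y[1]);print(np.degrees(yaw))
# refine by dark-wood mask of block and white plate
im=cv2.imread("pics/top0.png"); hsv=cv2.cvtColor(im,cv2.COLOR_BGR2HSV)
w=((hsv[:,:,1]<60)&(hsv[:,:,2]>130)).astype(np.uint8); w[:235]=0;w[300:]=0;w[:,:255]=0;w[:,345:]=0
w=cv2.morphologyEx(w,cv2.MORPH_CLOSE,np.ones((9,9)))
c=max(cv2.findContours(w,0,2)[0],key=cv2.contourArea); r=cv2.minAreaRect(c); b=cv2.boxPoints(r);print(r,cast(m,b,36))
E
```

```text
[[ 439.3   87.5   36. ]
 [ 469.1 -165.9   36. ]
 [ 550.4 -157.3   36. ]]
[255.1  81.8]
6.695917205042109
((299.8600158691406, 269.5199890136719), (38.890872955322266, 71.70062255859375), 81.8698959350586) [[521.5  87.7  36. ]
 [540.7 -64.2  36. ]
 [458.5 -74.3  36. ]
 [439.5  76.7  36. ]]
```

Emit:
arm_command(
  deltas=[
    {"grip": 100, "travel": [-3.09, -3.53, 0], "dr": [0, 0, 0]},
    {"grip": 100, "travel": [-3.09, -3.53, 0], "dr": [0, 0, 0]},
    {"grip": 100, "travel": [-3.09, -3.53, 0], "dr": [0, 0, 0]},
    {"grip": 100, "travel": [-3.09, -3.53, 0], "dr": [0, 0, 0]},
    {"grip": 100, "travel": [-3.09, -3.53, 0], "dr": [0, 0, 0]},
    {"grip": 100, "travel": [-3.09, -3.53, 0], "dr": [0, 0, 0]},
    {"grip": 100, "travel": [-3.09, -3.53, 0], "dr": [0, 0, 0]},
    {"grip": 100, "travel": [-3.09, -3.53, 0], "dr": [0, 0, 0]},
    {"grip": 100, "travel": [-3.09, -3.53, 0], "dr": [0, 0, 0]},
    {"grip": 100, "travel": [-3.09, -3.53, 0], "dr": [0, 0, 0]},
    {"grip": 100, "travel": [-3.09, -3.53, 0], "dr": [0, 0, 0]},
    {"grip": 100, "travel": [-3.09, -3.53, 0], "dr": [0, 0, 0]},
    {"grip": 100, "travel": [-3.09, -3.53, 0], "dr": [0, 0, 0]},
    {"grip": 100, "travel": [-3.09, -3.53, 0], "dr": [0, 0, 0]},
    {"grip": 100, "travel": [-3.09, -3.53, 0], "dr": [0, 0, 0]},
    {"grip": 100, "travel": [0, 0, 0], "dr": [0, 0, 0]},
  ],
)

```text
clock: 1.7
eef_pos: [473.2, -62.5, 253.5]
tcp_rot: [[-0.946, 0.324, 0.004], [0.324, 0.946, -0.003], [-0.005, -0.002, -1.0]]
ft_force: [-1.2, 0.7, 0.8]
finger_gap: 85.5
finger_force: 0.0
```

Emit:
arm_command(
  deltas=[
    {"grip": 100, "travel": [0, 0, 1.15], "dr": [0, 0, 8.1]},
    {"grip": 100, "travel": [0, 0, 1.15], "dr": [0, 0, 8.1]},
    {"grip": 100, "travel": [0, 0, 1.15], "dr": [0, 0, 8.1]},
    {"grip": 100, "travel": [0, 0, 1.15], "dr": [0, 0, 8.1]},
    {"grip": 100, "travel": [0, 0, 1.15], "dr": [0, 0, 8.1]},
    {"grip": 100, "travel": [0, 0, 1.15], "dr": [0, 0, 8.1]},
    {"grip": 100, "travel": [0, 0, 1.15], "dr": [0, 0, 8.1]},
    {"grip": 100, "travel": [0, 0, 1.15], "dr": [0, 0, 8.1]},
    {"grip": 100, "travel": [0, 0, 0], "dr": [0, 0, 0]},
    {"grip": 100, "travel": [0, 0, 0], "dr": [0, 0, 0]},
  ],
)

```text
clock: 2.7
eef_pos: [469.3, -56.4, 161.2]
tcp_rot: [[-0.119, 0.993, -0.001], [0.993, 0.119, 0.0], [0.001, -0.001, -1.0]]
ft_force: [0.5, -0.0, 0.1]
finger_gap: 85.4
finger_force: 0.0
```

Run:
```python
from h import *
np.set_printoptions(precision=2,suppress=True)
s=observe();m=camera_model("wrist");p,d=read_camera("wrist"); cv2.imwrite("pics/w1.png",p[:,:,::-1]);np.save("pics/w1.npy",d)
import pickle;pickle.dump(m,open("w1.pkl","wb"))
print(s["clock"],s["eef_pos"],s["tcp_rot"],s["joint_positions"])
```

```text
2.7 [469.35 -56.36 161.24] [[-0.12  0.99 -0.  ]
 [ 0.99  0.12  0.  ]
 [ 0.   -0.   -1.  ]] [-20.43  27.28 108.67   0.    44.11 -27.28]
```

View pics/w1.png

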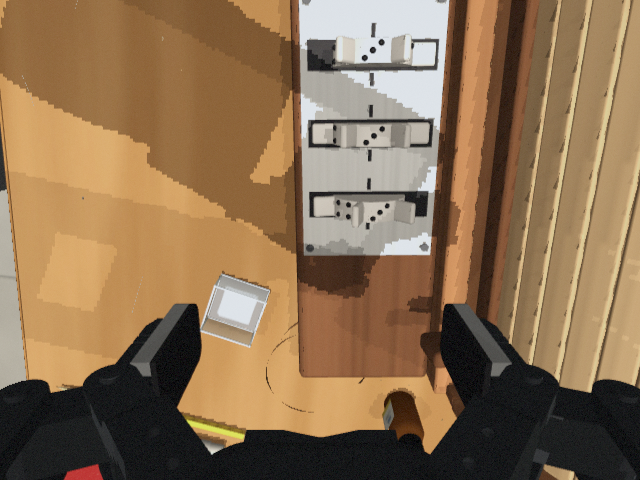

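Run:
```python
from h import *
im=cv2.imread("pics/w1.png")[0:260,290:460]
cv2.imwrite("pics/w1z.png",cv2.resize(im,None,fx=2.3,fy=2.3,interpolation=cv2.INTER_CUBIC))
import pickle;m=pickle.load(open("w1.pkl","rb"))
np.set_printoptions(precision=1,suppress=True)
print(cast(m,[(300,377),(427,377),(303,256),(431,256),(293,0)],36))
# slot ticks (on axle line): pixel midpoints
t=cast(m,[(373,30),(372,79),(371,111),(370,155),(369,184),(368,226)],36);print(t)
```

```text
[[ 469.1 -164.9   36. ]
 [ 557.7 -154.2   36. ]
 [ 461.4  -74.7   36. ]
 [ 542.7  -64.9   36. ]
 [ 440.4   69.9   36. ]]
[[485.3  60.6  36. ]
 [488.6  35.6  36. ]
 [490.8  18.4  36. ]
 [494.1  -6.4  36. ]
 [496.2 -23.7  36. ]
 [499.6 -50.   36. ]]
```

View pics/w1z.png

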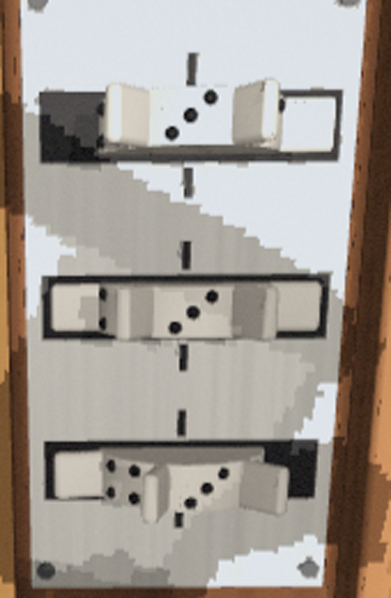

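The close view shows 3 dots about upward on all three wheels. The left is centred near (373,50), the middle near (374,136), and the right is rolled slightly back, near (380,212), with its 4 on the near side.

Run:
```python
from h import *
import pickle;m=pickle.load(open("w1.pkl","rb"));d=np.load("pics/w1.npy")
np.set_printoptions(precision=1,suppress=True)
yaw=np.radians(7.2);X=np.array([np.cos(yaw),np.sin(yaw),0]);Y=np.array([-X[1],X[0],0])
for c,px in (((487,48.1),(373,49.6)),((492.5,6),(373.9,135.6)),((497.9,-36.9),(380,212))):
    o,r=ray(m,px);r=r[0]; o=o-np.array([*c,36]); a=np.array([o@X,o[2]]);b=np.array([r@X,r[2]])
    t=np.roots([b@b,2*a@b,a@a-22**2]).real.min();q=a+t*b;print(np.degrees(np.arctan2(*q)),(o+t*r)@Y)
f=240/np.tan(np.radians(m["vfov"])/2);T=m["T"]
def pt(u,v):
    z=d[v,u];return T[:3,:3]@np.array([(u-m["cx"])/f*z,-(v-m["cy"])/f*z,-z])+T[:3,3]
# TCP frame extents of fingers
s=observe();R=s["tcp_rot"];
for u,v in((452,308),(465,308),(480,308),(490,315),(450,340),(500,340),(498,330),(505,360)): print(u,v,(pt(u,v)-s["eef_pos"])@R)
# shutter profile along cab x at y=38
for u in range(430,640,15): q=pt(u,130)-np.array([664,-10.7,0]);print(u,q@X,q[2],end=' | ')
```

```text
-6.39809382490177 0.03459906929869777
-2.1570200535547706 0.13944461956405704
10.58103364611229 1.2234215185389727
452 308 [10.8 44.   0.7]
465 308 [10.7 48.3  0.8]
480 308 [-33.5  90.1  86.5]
490 315 [-33.2  92.2  77.7]
450 340 [ 0.5 43.4 -2.2]
500 340 [  6.9  54.7 -12.6]
498 330 [ 6.3 57.1 -5.7]
505 360 [ 11.2  48.6 -29.1]
430 -133.7235014753694 37.182011642406906 | 445 -124.54711495673331 35.64258471906592 | 460 -121.224934060169 52.18485582853751 | 475 -113.80053008149663 54.28713804234033 | 490 -89.56866458590105 14.07061341065878 | 505 -108.36021680297196 79.04253352236475 | 520 -103.93336346850397 85.0113673451045 | 535 -101.39800568726902 93.87721721449972 | 550 -98.58405071308165 101.07145825892545 | 565 -95.42647677477413 106.78905571203708 | 580 -92.76836454956246 112.66062622899432 | 595 -90.35876134126691 118.2740684074877 | 610 -87.60973411867076 122.81013641357322 | 625 -85.02566628316033 127.12889388014975 |
```

Run:
```python
from h import *
import pickle;m=pickle.load(open("w1.pkl","rb"));d=np.load("pics/w1.npy")
np.set_printoptions(precision=1,suppress=True)
f=240/np.tan(np.radians(m["vfov"])/2);T=m["T"];s=observe()
v,u=np.mgrid[0:480,0:640];P=np.stack([(u-m["cx"])/f*d,-(v-m["cy"])/f*d,-d],-1)@T[:3,:3].T+T[:3,3]
Q=(P-s["eef_pos"])@s["tcp_rot"]
for sg in(1,-1):
    k=(sg*Q[...,1]>30)&(abs(Q[...,1])<65)&(abs(Q[...,0])<16)&(Q[...,2]<30)&(d>0)
    print(sg,k.sum());q=Q[k]
    for lo in(-40,-30,-20,-10,-5,0,2,4,6,8,10,14): 
        w=q[(q[:,2]>=lo)&(q[:,2]<lo+4)]; 
        if len(w):print(lo,len(w),w.min(0),w.max(0))
```

```text
1 15455
-40 1024 [  5.8  41.2 -40. ] [ 14.3  65.  -36. ]
-30 659 [ -1.5  42.6 -30. ] [ 11.8  50.2 -26. ]
-20 643 [-11.5  42.7 -20. ] [ 11.8  57.1 -16. ]
-10 510 [-11.7  42.9 -10. ] [11.8 57.2 -6. ]
-5 434 [-11.4  42.8  -5. ] [11.5 56.9 -1. ]
0 346 [-11.4  42.9   0. ] [11.4 55.6  4. ]
2 258 [-11.4  42.7   2. ] [11.2 50.2  6. ]
4 168 [-11.1  42.7   4. ] [10.5 48.4  7.8]
6 67 [-10.   42.9   6. ] [ 8.6 44.   8.9]
8 4 [-7.5 43.6  8. ] [ 5.7 43.9  8.9]
-1 16128
-40 1104 [  5.4 -65.  -40. ] [ 14.4 -39.8 -36. ]
-30 668 [ -1.6 -48.8 -30. ] [ 11.9 -41.3 -26. ]
-20 622 [-11.6 -56.  -20. ] [ 11.6 -41.5 -16. ]
-10 496 [-12.2 -56.2 -10. ] [ 11.6 -41.5  -6. ]
-5 438 [-11.4 -55.6  -5. ] [ 11.5 -41.5  -1. ]
0 323 [-11.6 -53.9   0. ] [ 11.2 -41.5   4. ]
2 257 [-11.3 -48.7   2. ] [ 11.2 -41.6   6. ]
4 172 [-10.7 -47.2   4. ] [ 10.3 -41.6   7.9]
6 75 [-10.3 -42.5   6. ] [  9.  -41.7   8.7]
8 5 [ -8.2 -42.5   8.1] [  1.  -42.3   8.7]
```

Emit:
arm_command(
  deltas=[
    {"grip": 16, "travel": [2.54, 0.32, 0.6], "dr": [0, 0, 0]},
    {"grip": 16, "travel": [2.54, 0.33, 1.0], "dr": [0, 0, 0]},
    {"grip": 16, "travel": [2.54, 0.32, 1.0], "dr": [0, 0, 0]},
    {"grip": 16, "travel": [2.54, 0.33, 1.0], "dr": [0, 0, 0]},
    {"grip": 16, "travel": [0, 0, 0], "dr": [0, 0, 0]},
    {"grip": 16, "travel": [0, 0, 0], "dr": [0, 0, 0]},
    {"grip": 16, "travel": [0, 0, 0], "dr": [0, 0, 0]},
    {"grip": 16, "travel": [0, 0, 0], "dr": [0, 0, 0]},
  ],
)

```text
clock: 3.55
eef_pos: [471.5, 44.6, 125.9]
tcp_rot: [[-0.115, 0.993, 0.002], [0.993, 0.115, -0.0], [-0.001, 0.001, -1.0]]
ft_force: [-0.1, 0.8, -0.3]
finger_gap: 13.7
finger_force: 0.0
```

Run:
```python
from h import *
np.set_printoptions(precision=1,suppress=True)
s=observe();m=camera_model("wrist");p,d=read_camera("wrist");cv2.imwrite("pics/w2.png",p[:,:,::-1])
f=240/np.tan(np.radians(m["vfov"])/2);T=m["T"]
v,u=np.mgrid[0:480,0:640];P=np.stack([(u-m["cx"])/f*d,-(v-m["cy"])/f*d,-d],-1)@T[:3,:3].T+T[:3,3]
Q=(P-s["eef_pos"])@s["tcp_rot"]
print(s["clock"],s["eef_pos"],s["finger_gap"])
k=(abs(Q[...,1])<30)&(abs(Q[...,0])<14)&(Q[...,2]<32)&(d>0);q=Q[k]
for lo in range(-20,32,3):
    w=q[(q[:,2]>=lo)&(q[:,2]<lo+3)]
    if len(w):print(lo,len(w),w.min(0),w.max(0),np.abs(w[:,1]).min())
```

```text
3.55 [471.5  44.6 125.9] 13.670293298562404
-20 534 [-10.8 -21.4 -20. ] [ 12.4  24.9 -17. ] 5.760904481472101
-17 845 [-12.4 -12.3 -17. ] [ 11.4  16.8 -14. ] 5.7512297858977135
-14 299 [-11.1 -18.9 -14. ] [ 11.2  20.1 -11. ] 5.721060609179328
-11 428 [-11.7 -19.4 -11. ] [11.3 21.4 -8. ] 5.727959323234629
-8 446 [-10.9 -19.4  -8. ] [11.3 21.6 -5. ] 5.742360246484637
-5 423 [-12.  -19.4  -5. ] [11.9 21.5 -2. ] 5.749133516787211
-2 408 [ -7.2 -19.4  -2. ] [11.2 21.4  1. ] 5.738097518486007
1 361 [-11.1 -19.2   1. ] [11.4 21.5  4. ] 5.717839879038946
4 356 [-10.  -19.3   4. ] [11.2 21.4  7. ] 5.738743740221826
7 336 [  0.4 -19.4   7. ] [11.4 21.4 10. ] 5.739086738197466
10 286 [-12.  -18.8  10. ] [11.3 21.5 13. ] 5.7126849839021485
13 216 [ -5.8 -17.6  13. ] [11.2 19.4 16. ] 5.736545313996338
16 79 [  1.4 -12.4  16. ] [10.7 14.2 18.2] 5.735199412630118
```

Emit:
arm_command(
  deltas=[
    {"grip": 16, "travel": [0.1, -0.35, 1.0], "dr": [0, 0, 0]},
    {"grip": 16, "travel": [0, 0, 1.0], "dr": [0, 0, 0]},
    {"grip": 16, "travel": [0, 0, 1.0], "dr": [0, 0, 0]},
    {"grip": 16, "travel": [0, 0, 1.0], "dr": [0, 0, 0]},
    {"grip": 16, "travel": [0, 0, 0.45], "dr": [0, 0, 0]},
    {"grip": 16, "travel": [0, 0, 0], "dr": [0, 0, 0]},
  ],
)

```text
clock: 4.2
eef_pos: [467.0, 46.0, 80.0]
tcp_rot: [[-0.116, 0.993, -0.002], [0.993, 0.116, 0.0], [0.0, -0.001, -1.0]]
ft_force: [-0.4, -0.1, 0.0]
finger_gap: 13.8
finger_force: 0.0
```

Emit:
arm_command(
  deltas=[
    {"grip": 16, "travel": [0, 0.5, 0], "dr": [0, 0, 0]},
    {"grip": 16, "travel": [0, 0.5, 0], "dr": [0, 0, 0]},
    {"grip": 16, "travel": [0, 0.5, 0], "dr": [0, 0, 0]},
    {"grip": 16, "travel": [0, 0.5, 0], "dr": [0, 0, 0]},
    {"grip": 16, "travel": [0, 0.5, 0], "dr": [0, 0, 0]},
    {"grip": 16, "travel": [0, 0.5, 0], "dr": [0, 0, 0]},
    {"grip": 16, "travel": [0, 0.5, 0], "dr": [0, 0, 0]},
    {"grip": 16, "travel": [0, 0.4, 0], "dr": [0, 0, 0]},
    {"grip": 16, "travel": [0, 0, 0], "dr": [0, 0, 0]},
  ],
)

```text
clock: 5.1
eef_pos: [507.4, 50.6, 80.9]
tcp_rot: [[-0.116, 0.993, 0.002], [0.993, 0.116, -0.0], [-0.0, 0.002, -1.0]]
ft_force: [-1.4, -0.5, 1.0]
finger_gap: 13.5
finger_force: 0.1
```

Emit:
arm_command(
  deltas=[
    {"grip": 16, "travel": [0, -0.1, -1.2], "dr": [0, 0, 0]},
    {"grip": 16, "travel": [0, -0.5, -1.2], "dr": [0, 0, 0]},
    {"grip": 16, "travel": [0, -1.6, 0], "dr": [0, 0, 0]},
    {"grip": 16, "travel": [0, -1.6, 0], "dr": [0, 0, 0]},
    {"grip": 16, "travel": [0, 0, 0], "dr": [0, 0, 0]},
    {"grip": 16, "travel": [0, 0, 0], "dr": [0, 0, 0]},
  ],
)

```text
clock: 5.7
eef_pos: [469.2, 46.0, 105.8]
tcp_rot: [[-0.115, 0.993, 0.003], [0.993, 0.115, -0.0], [-0.001, 0.003, -1.0]]
ft_force: [0.2, -0.3, 0.7]
finger_gap: 13.4
finger_force: 0.0
```

```bash
cat > look.py <<'E'
from h import *
import sys
np.set_printoptions(precision=1,suppress=True)
s=observe();m=camera_model("wrist");p,d=read_camera("wrist")
print(s["clock"],s["eef_pos"],s["finger_gap"])
c=[(487,48.1),(492.5,6),(497.9,-36.9)]
out=[]
for a in c:  # rectified-size crops around each wheel
    u,v=proj(m,[[*a,50]])[0]; print(u,v)
cv2.imwrite(sys.argv[1],p[:,:,::-1])
E
python3 look.py pics/w3.png
```

```text
5.7 [469.2  46.  105.8] 13.434840751164273
356.10016589347913 272.4420509945917
355.09384738073487 351.8756258328284
353.8021232209813 423.45059195391315
```

View pics/w3.png

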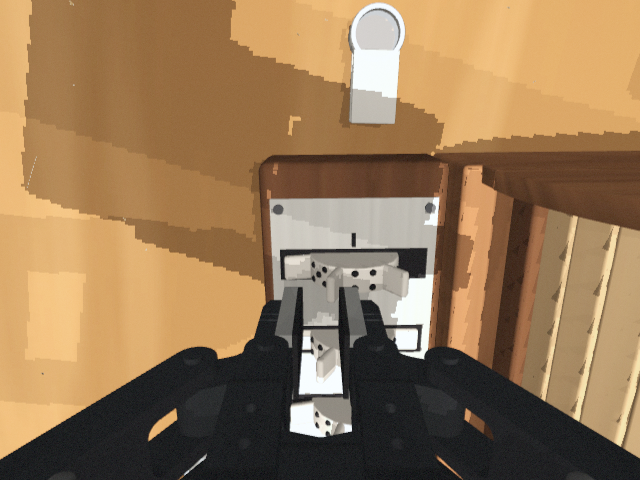

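Face 4 of the left wheel is now up, near (364,280), slightly past centre. Next comes the second stroke on the same wheel, ending a little shorter.

Emit:
arm_command(
  deltas=[
    {"grip": 16, "travel": [0, 0.55, 0], "dr": [0, 0, 0]},
    {"grip": 16, "travel": [0, 0, 0.8], "dr": [0, 0, 0]},
    {"grip": 16, "travel": [0, 0, 0.8], "dr": [0, 0, 0]},
    {"grip": 16, "travel": [0, 0, 0.85], "dr": [0, 0, 0]},
    {"grip": 16, "travel": [0, 0, 0], "dr": [0, 0, 0]},
    {"grip": 16, "travel": [0, 0.5, 0], "dr": [0, 0, 0]},
    {"grip": 16, "travel": [0, 0.5, 0], "dr": [0, 0, 0]},
    {"grip": 16, "travel": [0, 0.5, 0], "dr": [0, 0, 0]},
    {"grip": 16, "travel": [0, 0.5, 0], "dr": [0, 0, 0]},
    {"grip": 16, "travel": [0, 0.5, 0], "dr": [0, 0, 0]},
    {"grip": 16, "travel": [0, 0.4, 0], "dr": [0, 0, 0]},
    {"grip": 16, "travel": [0, 0, 0], "dr": [0, 0, 0]},
  ],
)

```text
clock: 6.95
eef_pos: [503.5, 50.2, 79.9]
tcp_rot: [[-0.116, 0.993, 0.001], [0.993, 0.116, -0.0], [-0.0, 0.001, -1.0]]
ft_force: [0.3, -0.4, 0.2]
finger_gap: 13.5
finger_force: 0.0
```

Emit:
arm_command(
  deltas=[
    {"grip": 16, "travel": [0, -0.1, -1.3], "dr": [0, 0, 0]},
    {"grip": 16, "travel": [0, -0.42, -1.2], "dr": [0, 0, 0]},
    {"grip": 16, "travel": [-2.15, -0.55, 0], "dr": [0, 0, 0]},
    {"grip": 16, "travel": [-2.15, -0.55, 0], "dr": [0, 0, 0]},
    {"grip": 16, "travel": [-2.15, -0.55, 0], "dr": [0, 0, 0]},
    {"grip": 16, "travel": [-2.15, -0.55, 0], "dr": [0, 0, 0]},
    {"grip": 16, "travel": [0, 0, 0], "dr": [0, 0, 0]},
    {"grip": 16, "travel": [0, 0, 0], "dr": [0, 0, 0]},
  ],
)

```text
clock: 7.75
eef_pos: [485.4, -38.6, 106.1]
tcp_rot: [[-0.114, 0.993, 0.001], [0.993, 0.114, -0.0], [-0.0, 0.001, -1.0]]
ft_force: [-1.1, 0.2, -0.6]
finger_gap: 13.3
finger_force: 0.0
```

```bash
python3 look.py pics/w4.png
```

```text
7.75 [485.4 -38.6 106.1] 13.314847997402728
346.11668393840847 75.67550159136849
345.77682347817915 179.6708763452247
345.040773777142 271.8249743424323
```

View pics/w4.png

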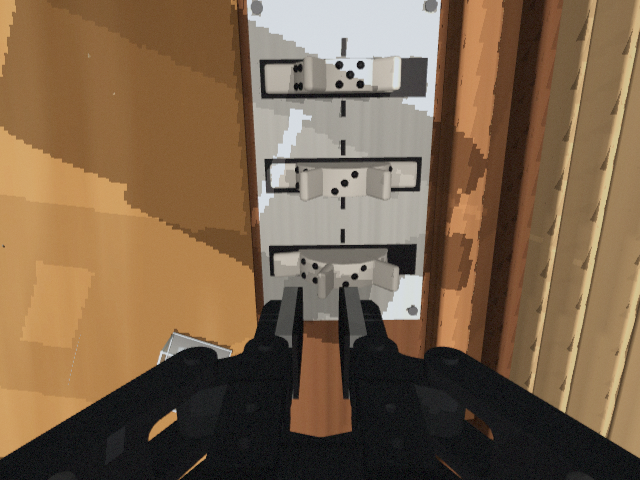

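Left wheel: 5 is up and centred, near (350,75). The right wheel's near fin, near (326,282), lies between the fingers.

Emit:
arm_command(
  deltas=[
    {"grip": 16, "travel": [0, 0, 0.8], "dr": [0, 0, 0]},
    {"grip": 16, "travel": [0, 0, 0.9], "dr": [0, 0, 0]},
    {"grip": 16, "travel": [0, 0, 0.9], "dr": [0, 0, 0]},
    {"grip": 16, "travel": [0, 0, 0], "dr": [0, 0, 0]},
    {"grip": 16, "travel": [0, 0.5, 0], "dr": [0, 0, 0]},
    {"grip": 16, "travel": [0, 0.5, 0], "dr": [0, 0, 0]},
    {"grip": 16, "travel": [0, 0.5, 0], "dr": [0, 0, 0]},
    {"grip": 16, "travel": [0, 0.5, 0], "dr": [0, 0, 0]},
    {"grip": 16, "travel": [0, 0.5, 0], "dr": [0, 0, 0]},
    {"grip": 16, "travel": [0, 0.4, 0], "dr": [0, 0, 0]},
    {"grip": 16, "travel": [0, 0, 0], "dr": [0, 0, 0]},
  ],
)

```text
clock: 8.9
eef_pos: [514.1, -34.1, 79.3]
tcp_rot: [[-0.116, 0.993, -0.001], [0.993, 0.116, 0.001], [0.001, -0.001, -1.0]]
ft_force: [-0.3, 3.2, 7.4]
finger_gap: 13.6
finger_force: 4.1
```

Emit:
arm_command(
  deltas=[
    {"grip": 16, "travel": [0, -0.1, -1.3], "dr": [0, 0, 0]},
    {"grip": 16, "travel": [0, 0, -1.3], "dr": [0, 0, 0]},
    {"grip": 16, "travel": [1.4, -0.06, 0], "dr": [0, 0, 0]},
    {"grip": 16, "travel": [1.4, -0.06, 0], "dr": [0, 0, 0]},
    {"grip": 16, "travel": [1.4, -0.06, 0], "dr": [0, 0, 0]},
    {"grip": 16, "travel": [0, 0, 0], "dr": [0, 0, 0]},
    {"grip": 16, "travel": [0, 0, 0], "dr": [0, 0, 0]},
  ],
)

```text
clock: 9.6
eef_pos: [506.3, 7.3, 104.9]
tcp_rot: [[-0.118, 0.993, -0.001], [0.993, 0.118, -0.0], [0.0, -0.001, -1.0]]
ft_force: [0.1, -0.7, -0.2]
finger_gap: 13.9
finger_force: 0.0
```

Emit:
arm_command(
  deltas=[
    {"grip": 16, "travel": [0, 0, 0.8], "dr": [0, 0, 0]},
    {"grip": 16, "travel": [0, 0, 0.8], "dr": [0, 0, 0]},
    {"grip": 16, "travel": [0, 0, 0.9], "dr": [0, 0, 0]},
    {"grip": 16, "travel": [0, 0, 0], "dr": [0, 0, 0]},
    {"grip": 16, "travel": [0, -0.5, 0], "dr": [0, 0, 0]},
    {"grip": 16, "travel": [0, -0.5, 0], "dr": [0, 0, 0]},
    {"grip": 16, "travel": [0, -0.5, 0], "dr": [0, 0, 0]},
    {"grip": 16, "travel": [0, -0.5, 0], "dr": [0, 0, 0]},
    {"grip": 16, "travel": [0, -0.5, 0], "dr": [0, 0, 0]},
    {"grip": 16, "travel": [0, -0.5, 0], "dr": [0, 0, 0]},
    {"grip": 16, "travel": [0, -0.25, 0], "dr": [0, 0, 0]},
    {"grip": 16, "travel": [0, 0, 0], "dr": [0, 0, 0]},
  ],
)

```text
clock: 10.8
eef_pos: [472.9, 2.8, 80.0]
tcp_rot: [[-0.116, 0.993, -0.003], [0.993, 0.116, 0.001], [0.001, -0.003, -1.0]]
ft_force: [0.9, -0.5, 0.4]
finger_gap: 13.4
finger_force: 0.1
```

Emit:
arm_command(
  deltas=[
    {"grip": 16, "travel": [0, 0.1, -1.5], "dr": [0, 0, 0]},
    {"grip": 16, "travel": [0, 0, -1.5], "dr": [0, 0, 0]},
    {"grip": 40, "travel": [-2.5, 0, -1.5], "dr": [0, 0, 0]},
    {"grip": 40, "travel": [-2.5, 0, -1.5], "dr": [0, 0, 0]},
    {"grip": 40, "travel": [-2.5, 0, -1], "dr": [0, 0, 0]},
    {"grip": 40, "travel": [0, 0, 0], "dr": [0, 0, 0]},
    {"grip": 40, "travel": [0, 0, 0], "dr": [0, 0, 0]},
  ],
)

```text
clock: 11.5
eef_pos: [482.9, -71.5, 149.9]
tcp_rot: [[-0.114, 0.993, -0.003], [0.993, 0.114, 0.001], [0.002, -0.002, -1.0]]
ft_force: [-0.6, 0.1, 0.1]
finger_gap: 34.1
finger_force: 0.0
```

```bash
python3 look.py pics/w5.png
python3 - <<'E'
import cv2
im=cv2.imread("pics/w5.png")[0:340,220:560];cv2.imwrite("pics/w5z.png",cv2.resize(im,None,fx=1.7,fy=1.7,interpolation=2))
E
```

```text
11.5 [482.9 -71.5 149.9] 34.104795113796975
355.3720299939588 11.495500782882715
354.5417589225312 103.18432552726637
353.4177176770727 186.25034316410188
```

View pics/w5z.png

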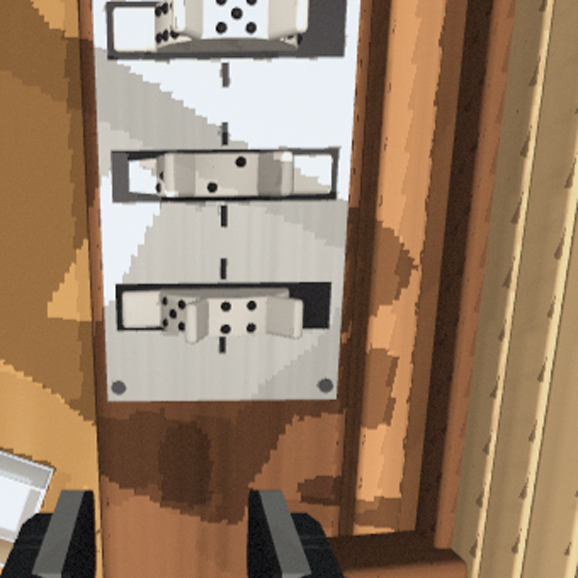

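The view shows 5, 2 and 4 up, left to right, each within about 8° of centre, and the pull's end is visible at the bottom right of the crop. Now I turn and tilt the tool towards the pull.

Emit:
arm_command(
  deltas=[
    {"grip": 40, "travel": [-0.8, 0, 0], "dr": [0, 0, 8.12]},
    {"grip": 40, "travel": [0, 0, 0], "dr": [0, 0, 8.12]},
    {"grip": 40, "travel": [0, 0, 0], "dr": [0, 0, 8.12]},
    {"grip": 40, "travel": [0, 0, 0], "dr": [0, 0, 8.12]},
    {"grip": 40, "travel": [0, 0, 0], "dr": [0, 0, 8.12]},
    {"grip": 40, "travel": [0, 0, 0], "dr": [0, 0, 8.12]},
    {"grip": 40, "travel": [0, 0, 0], "dr": [0, 0, 8.12]},
    {"grip": 40, "travel": [0, 0, 0], "dr": [0, 0, 8.12]},
    {"grip": 40, "travel": [0, 0, 0], "dr": [0, 0, 8.12]},
    {"grip": 40, "travel": [0, 0, 0], "dr": [0, 0, 8.12]},
    {"grip": 40, "travel": [0, 0, 0], "dr": [0, 0, 8.12]},
    {"grip": 40, "travel": [0, 0, 0], "dr": [0, 8.33, 0]},
    {"grip": 40, "travel": [0, 0, 0], "dr": [0, 8.33, 0]},
    {"grip": 40, "travel": [0, 0, 0], "dr": [0, 8.33, 0]},
    {"grip": 40, "travel": [0, 0, 0], "dr": [0, 8.33, 0]},
    {"grip": 40, "travel": [0, 0, 0], "dr": [0, 8.33, 0]},
    {"grip": 40, "travel": [0, 0, 0], "dr": [0, 8.33, 0]},
    {"grip": 40, "travel": [0, 0, 0], "dr": [0, 0, 0]},
    {"grip": 40, "travel": [0, 0, 0], "dr": [0, 0, 0]},
  ],
)

```text
clock: 13.45
eef_pos: [487.5, -57.3, 147.0]
tcp_rot: [[0.884, 0.169, 0.435], [0.117, -0.983, 0.144], [0.452, -0.077, -0.889]]
ft_force: [-0.1, 0.6, -0.5]
finger_gap: 34.1
finger_force: 0.0
```

Run:
```python
from h import *
np.set_printoptions(precision=3,suppress=True)
s=observe();R=s["tcp_rot"];print(s["eef_pos"],R,s["joint_positions"])
G=np.array([542.4,-101.6,85.2]);print("to grip in tool mm",(G-s["eef_pos"])@R)
m=camera_model("wrist");p,d=read_camera("wrist");cv2.imwrite("pics/w6.png",p[:,:,::-1]);np.save("pics/w6.npy",d)
f=240/np.tan(np.radians(m["vfov"])/2);T=m["T"]
v,u=np.mgrid[0:480,0:640];P=np.stack([(u-m["cx"])/f*d,-(v-m["cy"])/f*d,-d],-1)@T[:3,:3].T+T[:3,3]
yaw=np.radians(7.2);X=np.array([np.cos(yaw),np.sin(yaw),0]);Y=np.array([-X[1],X[0],0]);C=(P-[664,-10.7,0])
cx,cy,cz=C@X,C@Y,C[...,2]
k=(d>0)&(cx>-150)&(cx<-122)&(cz>75)&(cz<105)&(cy<-40)&(cy>-115);print(k.sum(),[ (np.percentile(a[k],[1,50,99])) for a in(cx,cy,cz)],[a[k].mean().round() for a in (u,v)])
```

```text
[487.463 -57.274 146.982] [[ 0.884  0.169  0.435]
 [ 0.117 -0.983  0.144]
 [ 0.452 -0.077 -0.889]] [-31.722  28.57  123.505  66.101  22.619 -11.429]
to grip in tool mm [15.449 57.576 72.431]
1159 [array([-141.508, -132.568, -122.273]), array([-79.175, -72.86 , -69.488]), array([77.209, 95.53 , 98.47 ])] [np.float64(436.0), np.float64(233.0)]
```

View pics/w6.png

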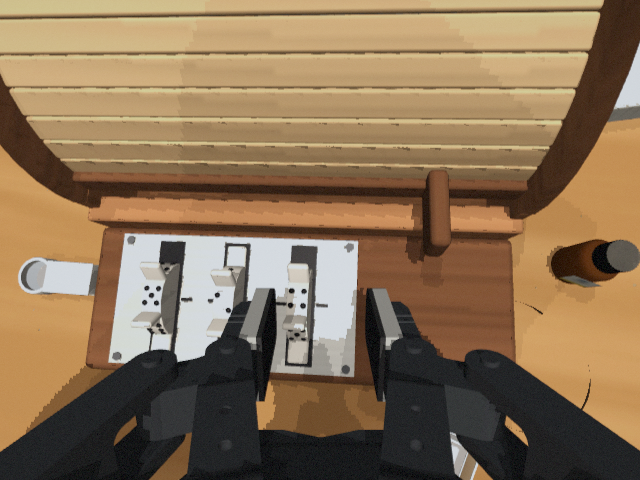

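Wheels still read 5, 2, 4, and the pull stands at about (437,210) with its mid-plane at cabinet y = -74.5, as expected. The tilt came out at 27°, which also clears the shutter, so I'll use it.

```bash
cat > plan.py <<'E'
from h import *
from scipy.spatial.transform import Rotation as Ro
import sys
np.set_printoptions(precision=2,suppress=True)
a=np.radians(float(sys.argv[1]));st=float(sys.argv[2]);th=float(sys.argv[3]) if len(sys.argv)>3 else 0
yaw=np.radians(7.2);X=np.array([np.cos(yaw),np.sin(yaw),0]);Y=np.array([-X[1],X[0],0]);Z=np.array([0,0,1.])
z=np.cos(a)*X-np.sin(a)*Z;y=-Y;x=np.cross(y,z);Rt=np.c_[x,y,z]
A=np.array([664,-10.7,65])-74.5*Y
g=0.14+th; G=A+131*(-np.cos(g)*X+np.sin(g)*Z)-(3+st)*z
s=observe();R=s["tcp_rot"]
print(s["clock"],"pos",s["eef_pos"],"target",G,"F",s["ft_force"],"gap",s["finger_gap"])
print("q",s["joint_positions"])
print("tool travel cm",(G-s["eef_pos"])@R/10,"dr",Ro.from_matrix(R.T@Rt).as_rotvec(degrees=True))
r=s["eef_pos"]-A;print("grasp about axis deg",np.degrees(np.arctan2((r+3*R[:,2])@Z,-(r+3*R[:,2])@X)),"axis in tool cm",-r@R/10)
E
python3 plan.py 63 70
```

```text
13.5 pos [488.05 -57.63 147.31] target [ 511.76 -105.02  148.32] F [ 0.13 -0.58  0.86] gap 34.10719748250294
q [-31.72  28.55 123.45  66.12  22.62 -11.48]
tool travel cm [1.58 5.05 0.27] dr [-5.03  0.06  0.35]
grasp about axis deg 23.976356292416906 axis in tool cm [12.32  6.42 15.01]
```

Emit:
arm_command(
  deltas=[
    {"grip": 40, "travel": [0.27, 0.84, 0.05], "dr": [-0.84, 0, 0.06]},
    {"grip": 40, "travel": [0.27, 0.84, 0.05], "dr": [-0.84, 0, 0.06]},
    {"grip": 40, "travel": [0.27, 0.84, 0.05], "dr": [-0.84, 0, 0.06]},
    {"grip": 40, "travel": [0.27, 0.84, 0.05], "dr": [-0.84, 0, 0.06]},
    {"grip": 40, "travel": [0.27, 0.84, 0.05], "dr": [-0.84, 0, 0.06]},
    {"grip": 40, "travel": [0.27, 0.84, 0.05], "dr": [-0.84, 0, 0.06]},
    {"grip": 40, "travel": [0, 0, 0], "dr": [0, 0, 0]},
    {"grip": 40, "travel": [0, 0, 0], "dr": [0, 0, 0]},
  ],
)

```text
clock: 14.3
eef_pos: [511.4, -105.9, 150.1]
tcp_rot: [[0.884, 0.124, 0.451], [0.111, -0.992, 0.056], [0.455, 0.0, -0.891]]
ft_force: [-0.6, 0.3, -1.0]
finger_gap: 34.2
finger_force: 0.0
```

```bash
python3 plan.py 63 70; python3 plan.py 63 0|tail -2
```

```text
14.3 pos [ 511.37 -105.9   150.11] target [ 511.76 -105.02  148.32] F [-0.56  0.34 -1.02] gap 34.1606525647587
q [-33.25  28.94 119.76  60.47  19.77  -6.09]
tool travel cm [-0.04 -0.08  0.18] dr [ 0.05 -0.04 -0.06]
grasp about axis deg 26.970116033893717 axis in tool cm [10.68 -0.11 15.01]
tool travel cm [-0.04 -0.09  7.18] dr [ 0.05 -0.04 -0.06]
grasp about axis deg 26.970116033893717 axis in tool cm [10.68 -0.11 15.01]
```

Go in 72 mm and close gently.

Emit:
arm_command(
  grip_force=30,
  deltas=[
    {"grip": 40, "travel": [0, -0.08, 1.2], "dr": [0, 0, 0]},
    {"grip": 40, "travel": [0, 0, 1.2], "dr": [0, 0, 0]},
    {"grip": 40, "travel": [0, 0, 1.2], "dr": [0, 0, 0]},
    {"grip": 40, "travel": [0, 0, 1.2], "dr": [0, 0, 0]},
    {"grip": 40, "travel": [0, 0, 1.2], "dr": [0, 0, 0]},
    {"grip": 40, "travel": [0, 0, 1.2], "dr": [0, 0, 0]},
    {"grip": 40, "travel": [0, 0, 0], "dr": [0, 0, 0]},
  ],
)

```text
clock: 15.0
eef_pos: [543.6, -100.5, 84.8]
tcp_rot: [[0.885, 0.124, 0.449], [0.11, -0.992, 0.057], [0.453, -0.001, -0.891]]
ft_force: [0.6, 0.5, -0.2]
finger_gap: 34.5
finger_force: 0.0
```

```bash
python3 plan.py 63 0
```

```text
15.0 pos [ 543.59 -100.52   84.79] target [ 543.29 -101.04   85.95] F [ 0.62  0.48 -0.24] gap 34.483964987970545
q [-30.22  38.57 117.45  83.02  16.12 -26.95]
tool travel cm [ 0.02  0.05 -0.12] dr [-0.03  0.06 -0.08]
grasp about axis deg 7.536818351671613 axis in tool cm [10.76  0.04  7.69]
```

Emit:
arm_command(
  deltas=[
    {"grip": 0, "travel": [0, 0, 0], "dr": [0, 0, 0]},
    {"grip": 0, "travel": [0, 0, 0], "dr": [0, 0, 0]},
    {"grip": 0, "travel": [0, 0, 0], "dr": [0, 0, 0]},
    {"grip": 0, "travel": [0, 0, 0], "dr": [0, 0, 0]},
    {"grip": 0, "travel": [0, 0, 0], "dr": [0, 0, 0]},
  ],
)

```text
clock: 15.5
eef_pos: [543.5, -100.8, 86.3]
tcp_rot: [[0.884, 0.124, 0.451], [0.111, -0.992, 0.056], [0.455, 0.0, -0.891]]
ft_force: [-1.4, -0.6, 2.5]
finger_gap: 9.5
finger_force: 33.2
```

Emit:
arm_command(
  deltas=[
    {"grip": 0, "travel": [0.21, 0, -0.28], "dr": [0, -1.5, 0]},
    {"grip": 0, "travel": [0.21, 0, -0.28], "dr": [0, -1.5, 0]},
    {"grip": 0, "travel": [0.21, 0, -0.28], "dr": [0, -1.5, 0]},
    {"grip": 0, "travel": [0.21, 0, -0.28], "dr": [0, -1.5, 0]},
    {"grip": 0, "travel": [0, 0, 0], "dr": [0, 0, 0]},
  ],
)

```text
clock: 16.0
eef_pos: [546.4, -100.4, 100.0]
tcp_rot: [[0.926, 0.126, 0.356], [0.118, -0.992, 0.044], [0.359, 0.001, -0.933]]
ft_force: [-2.0, -0.9, -2.2]
finger_gap: 9.7
finger_force: 32.8
```

```bash
python3 plan.py 69 0 0.105
```

```text
16.0 pos [ 546.42 -100.43   99.99] target [ 546.18 -100.68   99.58] F [-2.03 -0.9  -2.22] gap 9.703164083444737
q [-27.97  35.86 113.05  41.77  18.01  16.28]
tool travel cm [-0.04  0.02  0.03] dr [ 0.05 -0.02  0.05]
grasp about axis deg 14.240986713583172 axis in tool cm [10.68  0.02  7.85]
```

It's rising freely, with low force. Continuing the arc.

Emit:
arm_command(
  deltas=[
    {"grip": 0, "travel": [0.42, 0, -0.55], "dr": [0, -3, 0]},
    {"grip": 0, "travel": [0.42, 0, -0.55], "dr": [0, -3, 0]},
    {"grip": 0, "travel": [0.42, 0, -0.55], "dr": [0, -3, 0]},
    {"grip": 0, "travel": [0.42, 0, -0.55], "dr": [0, -3, 0]},
    {"grip": 0, "travel": [0.42, 0, -0.55], "dr": [0, -3, 0]},
    {"grip": 0, "travel": [0.42, 0, -0.55], "dr": [0, -3, 0]},
    {"grip": 0, "travel": [0.42, 0, -0.55], "dr": [0, -3, 0]},
    {"grip": 0, "travel": [0.42, 0, -0.55], "dr": [0, -3, 0]},
    {"grip": 0, "travel": [0.42, 0, -0.55], "dr": [0, -3, 0]},
    {"grip": 0, "travel": [0.42, 0, -0.55], "dr": [0, -3, 0]},
    {"grip": 0, "travel": [0, 0, 0], "dr": [0, 0, 0]},
  ],
)

```text
clock: 17.1
eef_pos: [580.4, -96.1, 158.1]
tcp_rot: [[0.981, 0.127, -0.148], [0.126, -0.992, -0.016], [-0.149, -0.003, -0.989]]
ft_force: [-1.6, -3.4, 0.6]
finger_gap: 9.6
finger_force: 33.1
```

```bash
python3 plan.py 99 0 0.628
```

```text
17.1 pos [580.38 -96.12 158.08] target [580.32 -96.36 158.97] F [-1.6  -3.39  0.58] gap 9.590152071449287
q [-18.58  37.23  86.56  -3.98  64.03  66.1 ]
tool travel cm [-0.02  0.02 -0.09] dr [-0.14 -0.45  0.12]
grasp about axis deg 43.75794260566034 axis in tool cm [10.65  0.06  7.81]
```

Emit:
arm_command(
  deltas=[
    {"grip": 0, "travel": [0.42, 0, -0.55], "dr": [0, -3, 0]},
    {"grip": 0, "travel": [0.42, 0, -0.55], "dr": [0, -3, 0]},
    {"grip": 0, "travel": [0.42, 0, -0.55], "dr": [0, -3, 0]},
    {"grip": 0, "travel": [0.42, 0, -0.55], "dr": [0, -3, 0]},
    {"grip": 0, "travel": [0.42, 0, -0.55], "dr": [0, -3, 0]},
    {"grip": 0, "travel": [0.42, 0, -0.55], "dr": [0, -3, 0]},
    {"grip": 0, "travel": [0.42, 0, -0.55], "dr": [0, -3, 0]},
    {"grip": 0, "travel": [0.42, 0, -0.55], "dr": [0, -3, 0]},
    {"grip": 0, "travel": [0.42, 0, -0.55], "dr": [0, -3, 0]},
    {"grip": 0, "travel": [0.42, 0, -0.55], "dr": [0, -3, 0]},
    {"grip": 0, "travel": [0.42, 0, -0.55], "dr": [0, -3, 0]},
    {"grip": 0, "travel": [0.42, 0, -0.55], "dr": [0, -3, 0]},
    {"grip": 0, "travel": [0.42, 0, -0.55], "dr": [0, -3, 0]},
    {"grip": 0, "travel": [0.42, 0, -0.55], "dr": [0, -3, 0]},
    {"grip": 0, "travel": [0, 0, 0], "dr": [0, 0, 0]},
  ],
)

```text
clock: 18.6
eef_pos: [665.8, -85.3, 195.7]
tcp_rot: [[0.63, 0.126, -0.766], [0.084, -0.992, -0.094], [-0.772, -0.005, -0.636]]
ft_force: [0.2, -1.3, -0.8]
finger_gap: 9.5
finger_force: 32.9
```

```bash
python3 plan.py 141 0 1.36
```

```text
18.6 pos [665.78 -85.35 195.73] target [666.46 -85.48 197.56] F [ 0.24 -1.31 -0.76] gap 9.452469860773682
q [-11.15  60.52  41.5  -17.24 125.8   67.55]
tool travel cm [-0.1   0.02 -0.17] dr [-0.15 -0.48  0.27]
grasp about axis deg 85.60088521903793 axis in tool cm [10.57  0.09  7.73]
```

Emit:
arm_command(
  deltas=[
    {"grip": 40, "travel": [0, 0, 0], "dr": [0, 0, 0]},
    {"grip": 40, "travel": [0, 0, 0], "dr": [0, 0, 0]},
    {"grip": 40, "travel": [0, 0, 0], "dr": [0, 0, 0]},
    {"grip": 40, "travel": [0, 0, 0], "dr": [0, 0, 0]},
    {"grip": 40, "travel": [0, 0, -1.5], "dr": [0, 0, 0]},
    {"grip": 40, "travel": [0, 0, -2], "dr": [0, 0, 0]},
    {"grip": 40, "travel": [-1, 0, -2], "dr": [0, 0, 0]},
    {"grip": 40, "travel": [-3, 0, -1], "dr": [0, 0, 0]},
    {"grip": 40, "travel": [-4, 0, 0], "dr": [0, 0, 0]},
    {"grip": 40, "travel": [-4, 0, 0], "dr": [0, 0, 0]},
    {"grip": 40, "travel": [-4, 0, 0], "dr": [0, 0, 0]},
    {"grip": 40, "travel": [0, 0, 0], "dr": [0, 0, 0]},
    {"grip": 40, "travel": [0, 0, 0], "dr": [0, 0, 0]},
  ],
)

```text
clock: 19.9
eef_pos: [614.1, -92.0, 364.2]
tcp_rot: [[0.634, 0.125, -0.763], [0.081, -0.992, -0.096], [-0.769, -0.001, -0.639]]
ft_force: [0.5, -0.4, -1.0]
finger_gap: 34.4
finger_force: 0.0
```

Run:
```python
from h import *
s=observe();print(s["clock"],s["eef_pos"],s["ft_force"])
p,d=read_camera("scene");cv2.imwrite("pics/s9.png",cv2.resize(p[110:370,190:480,::-1],None,fx=2.2,fy=2.2))
```

```text
19.9 [614.13748416 -92.01059538 364.18795488] [ 0.45892209 -0.36619014 -0.99991966]
```

View pics/s9.png

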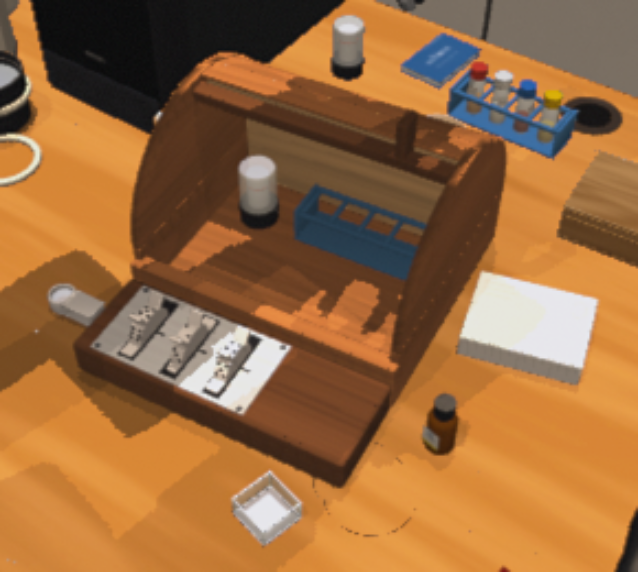

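The shutter is fully open and free, with the pull upright near (405,135). The wheels show 5, 2 and 4, and the bystanders visible here are where they were. The arm is clear.

```bash
python3 -c "
from station import *
print(finish_job())"
```

```text
the job is handed in; nothing more can be done
None
```

The cabinet is unlocked with the wheels at five, two and four, the shutter stays fully open by itself with the arm clear, and the job is handed in at about 20 s of the 67 s allowed.

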